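Cap off an overhauled metering pump

TASK

Close up the overhauled metering pump for storage. First raise the vent lever at the end of the outlet manifold fully and leave it up while you work; then press every loose blanking cap fully home, rim down on the shoulder, each on a tapered spigot of its own (any spigots), so that friction holds it, and lay the inspection cover flat and square, fully down in the recess of the gear housing. Only when all that is done, lower the vent lever all the way; leave the other things on the bench where they are.

Things in the scene. Friction and masses are not known exactly. Their poses are not given: they have to be found in the camera images.
- cap0: black blanking cap (three to five of the five are present; all alike): ribbed round skirt 42 mm across and 30 mm high, open below, with a round grip stem 24 mm across rising from it to 52 mm above the rim. 90 g, its weight low in the skirt. Its bore is 22.2 mm across at the mouth and narrows upward by 0.26 mm per mm; 26 mm deep. Origin: centre of the open rim (underside); z is the cap's axis, up towards the stem. Starts standing upright on the bench
- cap1: another blanking cap just like cap0; same origin and axes
- cap2: another blanking cap just like cap0; same origin and axes
- cap3: another blanking cap just like cap0; same origin and axes
- cap4: another blanking cap just like cap0; same origin and axes
- spigot0 (a point): foot of a tapered outlet spigot of the manifold (five alike in a row, 60 mm apart, upright): centre of the flat shoulder, 50 mm above the bench, where the rim of a fully pressed cap lies. The spigot rises 24 mm; its three sprung ribs measure 24 mm across at the foot, narrowing upward by 0.26 mm per mm. A cap just set on it stops 4 to 7 mm above the shoulder; about 4 to 8 N more drives it home and friction then keeps it there (it may ease back up by about 1 mm)
- spigot1 (a point): foot of the next spigot along the row from spigot0, towards the manifold's +y; otherwise the same
- spigot2 (a point): foot of the next spigot along the row from spigot1, towards the manifold's +y; otherwise the same
- spigot3 (a point): foot of the next spigot along the row from spigot2, towards the manifold's +y; otherwise the same
- spigot4 (a point): foot of the next spigot along the row from spigot3, towards the manifold's +y; otherwise the same
- manifold: grey square bar 56 x 372 mm along its own y, on two steel feet (90 mm wide), fixed; its top is 50 mm above the bench. Origin: on the bench below spigot2; y runs along the row of spigots, away from the vent head at the -y end; z up
- vent_lever (a joint): vent lever on the steel head at the manifold's -y end: 0 rad = down (level, pointing along the manifold's -y), 0.95 rad = fully raised (the far end up). It swings about a pin along the manifold's x and stays where it is left (about 1.2 N at its end moves it)
- vent_hinge (a point): centre of the vent lever's pin, 92 mm above the bench, fixed to the manifold
- vent_tip (a point): centre of the black round grip at the lever's end, 72 mm from the pin: a short cylinder 20 mm across, 20 mm long along the manifold's x; free space around and below it
- cover: dark steel inspection cover: plate 100 x 64 x 8 mm with an upright grip bar, 44 mm long (along x), 14 mm thick (along y), rising from the plate's middle to 36 mm above the underside. 250 g. Origin: centre of the underside; x along its long side, z up. Starts flat on the bench; the same either way round
- housing: cream gear housing, 160 x 120 mm, 70 mm high, fixed. Origin: centre of its underside; x along its long side; in its top is the recess for the cover
- recess (a point): centre of the recess floor in the housing's top, 62 mm above the bench: recess 104 mm (along the housing's x) x 68 mm (along its y), 8 mm deep, so the cover lies in it flush with 2 mm of play on each side
- nut_a: bystander: hexagon nut, 32 mm across, 13 mm high, to be left where it is. Origin: centre of its underside
- nut_b: bystander: hexagon nut, 32 mm across, 13 mm high, to be left where it is. Origin: centre of its underside
- bushing: bystander: plain steel bush, 52 mm across, 30 mm high, to be left where it is. Origin: centre of its underside
- flange: bystander: round pipe flange with a neck, 90 mm across, 30 mm high, to be left where it is. Origin: centre of its underside
- spanner: bystander: spanner lying flat, to be left where it is. Origin: centre of its underside (middle of the tool)
- paint_tin: bystander: white tin, 72 mm across, 85 mm high, to be left where it is. Origin: centre of its underside
- oil: bystander: green bottle, 60 mm across, 150 mm high, to be left where it is. Origin: centre of its underside
Things that resemble listed ones, but are neither listed nor needed, are in the scene too. Leave any orange look-alike of the cap4 alone.

How it is judged:
By the outcome, as a careful person would: the job done as asked, in the order asked, and still so for the second after the job is handed in, with the robot touching nothing.
Of cap0, cap1, cap2, cap3, cap4 only 3 to 5 are there at a start; the rules pass over those that are not, and their reading is None.
At some moment in a run one of cap0, cap1, cap2, cap3, cap4, cover may be knocked a few centimetres aside while the robot is not near it.
It also fails if it takes over 210 s, if anything falls off the work surface, if the arm or the gripper's body presses on something with over 40 N, if the wrist force passes 120 N, or if a joint passes its speed limit or range.

ROBOT

A 6-joint arm with a two-finger parallel gripper is mounted at the origin on the work surface. World frame = base frame: x ahead of the robot, y to its left, z up, the work surface at z = 0. Lengths are in mm, angles in rad, forces in N, time in s.
With the tool pointing down it reaches from about 300 to 775 mm from the base axis. Payload 14.6 kg.
Tool frame: the origin (TCP) lies on the centre line of the jaws, within the pads' length; the fingertips stand 19 mm ahead of it and the grasp point (between the pads) is the TCP (bot.tip_reach is the distance from the TCP to the fingertips, in mm); z points along the fingers, y is the line along which they close (so a half turn about z gives the same grasp; the last joint's range is limited). The gripper opens to 85 mm and grips with 20 to 120 N. Pads are 22 mm wide; open, the fingers measure 114 mm over their backs; the gripper's body (76 mm by 85 mm) begins 54 mm behind the grasp point. The pads swing forward as they close: fully open they stand 13 mm farther back than shut.
Start: joints at [-1.226, 0.3, 1.521, -0, 1.321, -0.067], TCP at [220.135, -504.014, 250.281] pointing down, gripper open.
Joint ranges: [-3.03, 3.03], [-0.79, 2.21], [0.23, 2.52], [-1.04, 4.18], [0, 3.07], [-2.55, 2.55]. Speed limits (rad/s): [2.22, 2.22, 2.57, 3.14, 3.14, 3.14].

INTERFACE

Orientations are given as a unit quaternion [w, x, y, z].
In Python, from rig import bot gives the robot as it stands. Calls block until the motion is done:
- bot.move_to(position, orientation): joint-space move of the TCP to a pose.
- bot.servo_line(position, attitude=None, speed=150, until_force=None): straight line of the TCP; attitude=None keeps the orientation; speed is the mean speed in mm/s. With until_force (N) it stops when the force on the tool has changed by that much, and returns True; else False.
- bot.move_joints(angles): joint-space move.
- bot.move_gripper(opening, grip_force=None): finger opening in mm; grip_force is the grip in N (None keeps the last); returns when the fingers have stopped.
- bot.dwell(seconds).
- bot.ik(position, orientation): joint angles nearest the present ones, or None.
- bot.read_state(): the state.
- bot.read_camera(name): name is "scene" or "top" or "wrist"; returns a dict with "image" (384x512x3 uint8, blue, green, red), "depth" (384x512 float32, mm along the optical axis (not along the pixel's ray), 0 where there is no reading), "fovy" (degrees; the focal length in pixels is half the picture's height over the tangent of half this angle, whatever the lens; pixels are square), "cx", "cy" (the principal point, pixels), "eye" and "attitude" of the camera in the world; the wrist camera has in their place "mount" (4x4, takes a point from camera to tool coordinates, whose origin is the TCP and whose axes are the flange's). Camera axes: x right, y down, z forward; pixel columns grow to the right and rows downward; lengths in mm; the calibration is good to about 2 mm. A picture is of the moment at which its call begins: read the wrist's pose just before it.
A pose or a line that the arm cannot do raises bot.MotionError and nothing moves.
- bot.finish_job(): hands the job in; it is judged then, once.
The state is a dict: "clock": time; "joint_positions": joint angles; "qvel": joint speeds; "effort": joint torques, N m; "ee_pos": TCP position; "tool_rot": TCP orientation; "ft_force": force on the tool from outside, world axes, zero at the start; "moment": the same for the moment, N m; "grip_width": finger opening in mm; "grip_force": force on a finger pad.
Only numpy, scipy, OpenCV 4.12 (cv2) and the standard library are available. Lean on these libraries where they do the work, as an engineer would, in place of code of your own. Each camera call takes 0.05 s, during which the arm holds its last target. There are 200 camera calls.

## Working session

There is one attempt and no reset: what is moved stays moved. The work goes in short steps, each a Python script; the robot and the scene stay as the last script left them, time stands still between calls to the robot, and variables do not carry over. Pictures are saved under pics/ and viewed, at most 17 in all, crops included, and the job is handed in when it is done.

```bash
ls; mkdir -p pics
python3 - <<'E'
from rig import bot
import cv2,numpy as np
for n in("scene","top"):
    c=bot.read_camera(n); cv2.imwrite(f"pics/{n}0.png",c["image"]); np.savez(f"{n}0.npz",**c)
    print(n,{k:c[k] for k in c if k not in("image","depth")}, (c["depth"]>0).mean())
c=bot.read_camera("wrist");print(c["mount"],c["fovy"],c["cx"],c["cy"]);s=bot.read_state();print(s["clock"],s["tool_rot"])
E
```

```text
pics
scene {'fovy': 53.915190313987694, 'cx': 259.7441232552407, 'cy': 188.18199002511454, 'eye': array([1193.09124295,  118.72033873,  671.61556888]), 'attitude': array([-0.26757245,  0.54234253,  0.72162987, -0.33692714])} 0.9959869384765625
top {'fovy': 45.759668294464475, 'cx': 251.84212559044562, 'cy': 195.85551894694746, 'eye': array([ 238.01956634,  -35.98813152, 1382.83824362]), 'attitude': array([ 0.07195246, -0.68762768,  0.71838228, -0.07692806])} 0.9961802164713541
[[-1.15854012e-03 -9.55841949e-01 -2.93878932e-01  7.43213272e+01]
 [ 9.99999154e-01 -1.28123337e-03  2.24981970e-04 -3.63139907e-02]
 [-5.91574700e-04 -2.93878423e-01  9.55842624e-01 -1.24405369e+02]
 [ 0.00000000e+00  0.00000000e+00  0.00000000e+00  1.00000000e+00]] 69.67361551120283 256.422622990738 186.2555012196934
0.15 [-4.16213327e-04  9.78881181e-01  2.04429590e-01 -6.25543245e-05]
```

View pics/top0.png

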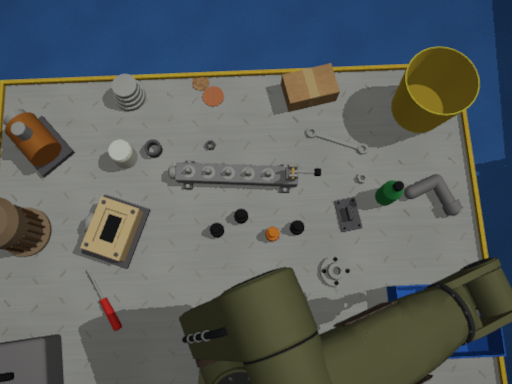

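View pics/scene0.png

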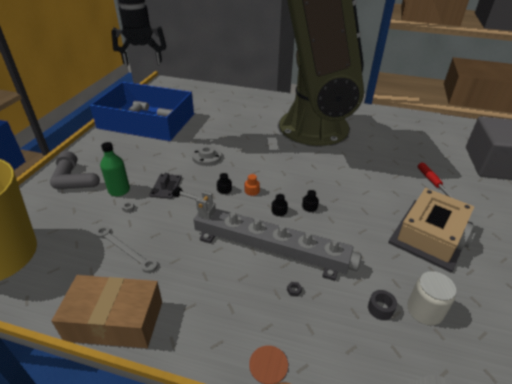

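The top view shows black caps at (217,230), (241,216) and (297,228), with the orange look-alike at (272,234). The spigots run from (268,174) to (187,171). The vent grip is at (318,172), the cover at (347,213) and the housing at (113,231). The scene view shows the same three caps at (224,183), (279,205) and (311,201).

```bash
cat > h.py <<'E'
import numpy as np, cv2
from rig import bot
from scipy.spatial.transform import Rotation as R
def rot(q): return R.from_quat([q[1],q[2],q[3],q[0]]).as_matrix()
class Cam:
    def __init__(s,name,save=None):
        st=bot.read_state(); c=bot.read_camera(name); s.im=c["image"]; s.d=c["depth"]
        s.f=192/np.tan(np.radians(c["fovy"])/2); s.cx,s.cy=c["cx"],c["cy"]
        if "mount" in c:
            M=np.array(c["mount"]); T=rot(st["tool_rot"]); s.Rm=T@M[:3,:3]; s.e=np.array(st["ee_pos"])+T@M[:3,3]
        else: s.Rm=rot(c["attitude"]); s.e=np.array(c["eye"])
        if save: cv2.imwrite(f"pics/{save}.png",s.im)
    def ray(s,p): 
        v=s.Rm@np.array([(p[0]-s.cx)/s.f,(p[1]-s.cy)/s.f,1.]); return v
    def plane(s,p,z): v=s.ray(p); return s.e+v*(z-s.e[2])/v[2]
    def dep(s,p): return s.e+s.ray(p)*float(s.d[int(round(p[1])),int(round(p[0]))])
    def proj(s,P): q=s.Rm.T@(np.array(P)-s.e); return q[:2]/q[2]*s.f+[s.cx,s.cy]
def tri(c1,p1,c2,p2):
    a,b=[v/np.linalg.norm(v) for v in(c1.ray(p1),c2.ray(p2))]
    t=np.linalg.lstsq(np.c_[a,-b],c2.e-c1.e,rcond=None)[0]
    A,B=c1.e+a*t[0],c2.e+b*t[1]; return (A+B)/2,np.linalg.norm(A-B)
def down(yaw):  # tool z down, tool x along (cos yaw, sin yaw); closing line y = perpendicular
    c,s_=np.cos(yaw),np.sin(yaw)
    q=R.from_matrix(np.array([[c,s_,0],[s_,-c,0],[0,0,-1.]])).as_quat(); return [q[3],q[0],q[1],q[2]]
E
python3 - <<'E'
from h import *
np.set_printoptions(precision=1,suppress=True)
t=Cam("top");s=Cam("scene")
for n,p,q in [("capA",(217,230),(311,194)),("capB",(241,216),(279,199)),("capC",(297,228),(224,176)),("orange",(272,234),(252,177)),("tip",(318,172),(182,194)),("cover",(347,211),(170,180)),("sp0",(268,174),(235,217)),("sp4",(187,171),(334,244))]:
    print(n,*tri(t,p,s,q),t.dep(p))
for p in[(90,229),(118,262),(146,208),(118,199)]: print(t.dep(p))
E
```

```text
capA [425.8  56.6  42.1] 1.2820116764564597 [424.1  55.   55. ]
capB [465.6 -17.9  38.7] 2.2437522490899937 [462.8 -17.   54.1]
capC [ 421.7 -182.9   44.1] 3.2366267632720116 [ 419.6 -180.1   55.6]
orange [ 406.6 -107.6   46.7] 2.883186374899092 [ 406.2 -106.1   47.3]
tip [ 575.  -241.6   90.1] 14.843521547937602 [ 573.  -245.8  108.1]
cover [ 466.1 -332.    30.6] 10.383138791239311 [ 467.9 -336.7   31.8]
sp0 [ 585.  -100.6   61.1] 5.1300498779781 [ 583.9 -102.7   67.9]
sp4 [605.  137.5  63.3] 3.6727735447162484 [601.9 138.   74.1]
[441.2 422.7  68.5]
[347.1 356.8   9. ]
[506.8 272.6  14.9]
[537.8 357.4  18.7]
```

Run:
```python
from h import *
import pickle
for i,yaw in enumerate((0,np.pi)):
    bot.move_to([520+ (40 if i else 0),-50,250],down(yaw)); bot.dwell(.2)
    c=Cam("wrist",f"w{i}"); pickle.dump(c,open(f"w{i}.pkl","wb")); print(bot.read_state()["clock"],bot.read_state()["joint_positions"])
```

```text
2.4667 [-1.66753663e-01  2.38737178e-01  1.59925346e+00 -4.49447370e-05
  1.30364376e+00  1.40462048e+00]
5.3583 [-1.54188148e-01  3.27342281e-01  1.48569395e+00 -1.64080314e-05
  1.32849346e+00 -1.72484697e+00]
```

View pics/w0.png

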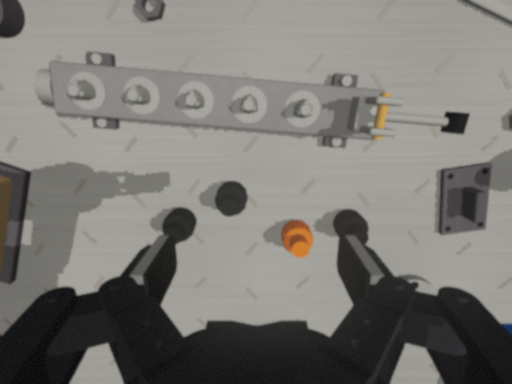

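View pics/w1.png

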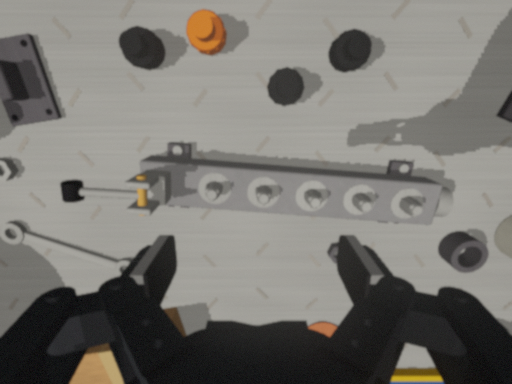

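In w0 the shoulder rings run from (79,90) to (303,108) and the grip is at (455,122). In w1 the rings run from (214,188) to (410,204) and the grip is at (72,190). The caps in w1 are at (143,48), (285,86) and (350,50), and the cover is at the left edge.

```bash
cat >> h.py <<'E'
def ring(c,p,r=24,thr=None):
    "centroid of the light shoulder disc about pixel p (convex hull of the bright contour)"
    x,y=map(int,p); g=cv2.cvtColor(c.im,cv2.COLOR_BGR2GRAY)[y-r:y+r,x-r:x+r]
    _,m=cv2.threshold(g,0,255,cv2.THRESH_OTSU) if thr is None else cv2.threshold(g,thr,255,0)
    k=max(cv2.findContours(m,0,2)[0],key=cv2.contourArea); e=cv2.fitEllipse(cv2.convexHull(k))
    return np.array(e[0])+[x-r,y-r],e[1]
def blob(c,box,mask):
    x0,y0,x1,y1=box; m=mask(c)[y0:y1,x0:x1].astype(np.uint8)
    n,l,s,ce=cv2.connectedComponentsWithStats(m); i=1+np.argmax(s[1:,4]); return ce[i]+[x0,y0],s[i,4]
def height(c):
    v,u=np.mgrid[:384,:512]; r=c.Rm[2,0]*(u-c.cx)/c.f+c.Rm[2,1]*(v-c.cy)/c.f+c.Rm[2,2]
    return np.where(c.d>0,c.e[2]+r*c.d,-999)
dark=lambda c:c.im.max(2)<60
E
python3 - <<'E'
from h import *
import pickle
np.set_printoptions(precision=1,suppress=True)
a,b=[pickle.load(open(f"w{i}.pkl","rb")) for i in(0,1)]
A=[(303,108),(249,104),(193,99),(138,95),(84,91)];B=[(214,188),(264,191),(313,196),(361,201),(410,204)]
for p,q in zip(A,B):
    p,ea=ring(a,p);q,eb=ring(b,q); print(p,ea,q,eb,tri(a,p,b,q),a.plane(p,50)[:2],b.plane(q,50)[:2])
# grip, caps
p,n=blob(a,(440,100,475,140),dark);q,m=blob(b,(55,170,85,205),dark);print("tip",p,n,q,m,*tri(a,p,b,q))
H=height(b)
for bx in[(115,20,170,75),(262,62,310,110),(325,22,378,78)]:
    q,n=blob(b,bx,lambda c:(H>46)&dark(c)); print("cap",q,n,b.plane(q,52), np.median(H[bx[1]:bx[3],bx[0]:bx[2]][H[bx[1]:bx[3],bx[0]:bx[2]]>46]))
print("heights",[H[188,60]],b.dep((20,80)),b.dep((15,70)))
E
```

```text
[301.9 108.4] (35.673465728759766, 38.1939697265625) [214.3 190.8] (49.59189224243164, 81.20984649658203) (array([ 587. , -101. ,   59.8]), np.float64(0.23499713008540069)) [ 586.8 -102.4] [ 590.2 -102.7]
[248.9 103.9] (35.761985778808594, 37.98137283325195) [250.1 192.3] (44.28038024902344, 194.41770935058594) (array([590.7, -50.4,  58.4]), np.float64(15.760715573575641)) [591.8 -42.4] [592.2 -58.4]
[195.4  99.3] (35.62440490722656, 38.804466247558594) [300.  196.8] (45.375648498535156, 186.6781768798828) (array([595.9,   8.7,  60.4]), np.float64(13.129151402637614)) [596.8  17.5] [598.3   3.8]
[141.1  94.8] (35.114898681640625, 40.00510025024414) [346.3 201.3] (46.24021911621094, 186.86618041992188) (array([600.4,  64. ,  65.8]), np.float64(14.203252318011813)) [601.7  77.8] [604.3  62. ]
[86.2 90.2] (35.152530670166016, 41.3688850402832) [397.2 204.8] (45.364688873291016, 187.62460327148438) (array([605.6, 125.2,  62.6]), np.float64(9.761167363543823)) [606.6 138.2] [609.1 126.5]
tip [455.5 122.3] 364 [ 71.2 190.2] 345 [ 574.3 -247.2   95.8] 0.012330523122000347
cap [131.7  43.3] 467 [ 425.8 -181.8   52. ] 52.59161581389003
cap [287.6  85.6] 399 [468.  -16.1  52. ] 52.714656752592305
cap [358.4  46. ] 474 [428.7  57.5  52. ] 52.61994495189953
heights [np.float64(-0.30212787759279536)] [ 459.3 -338.3   15.1] [ 448.2 -340.3   16.6]
```

Run:
```python
from h import *
import pickle
np.set_printoptions(precision=1,suppress=True)
a,b=[pickle.load(open(f"w{i}.pkl","rb")) for i in(0,1)]
A=[(303,108),(249,104),(193,99),(138,95),(84,91)];B=[(214,188),(264,191),(313,196),(361,201),(410,204)]
for p,q in zip(A,B):
    g=cv2.cvtColor(b.im,cv2.COLOR_BGR2GRAY)
    p,ea=ring(a,p,22)
    for t in (110,125,140):
        try: qq,eb=ring(b,q,22,t); print(t,qq,eb,tri(a,p,b,qq)[0],a.plane(p,50)[:2],b.plane(qq,50)[:2])
        except Exception as e: print(t,"x")
print(g[170:215:3,214])
c=Cam("wrist")
bot.move_to([440,330,300],down(np.pi/2+.3));bot.dwell(.2);c=Cam("wrist","w2");pickle.dump(c,open("w2.pkl","wb"));print(bot.read_state()["clock"])
```

```text
110 [214.1 189.3] (48.91614532470703, 72.9625015258789) [ 586.8 -102.    54.2] [ 586.8 -102.4] [ 588.2 -102.8]
125 [213.9 189.8] (46.66138458251953, 75.74308013916016) [ 586.9 -101.7   56.3] [ 586.8 -102.4] [ 588.9 -103.1]
140 [214.2 187.8] (33.24447250366211, 35.3905143737793) [ 586.7 -102.7   48.6] [ 586.8 -102.4] [ 586.3 -102.6]
110 [250.9 190.9] (43.24406051635742, 162.63543701171875) [590.8 -49.9  52. ] [591.8 -42.4] [590.4 -57.3]
125 [214. 190.] (42.58894348144531, 352.2636413574219) [579.1 -67.8 122.4] [591.8 -42.4] [ 589.1 -103. ]
140 [260.7 198.4] (38.21846389770508, 48.05659484863281) [592.  -44.3  73.1] [591.8 -42.4] [600.2 -45.1]
110 [306.  195.9] (43.823490142822266, 156.59326171875) [596.6  13.9  52.3] [596.8  17.5] [597.   11.2]
125 [296.2 195.6] (43.13422775268555, 198.80868530273438) [595.2   6.3  60.4] [596.8  17.5] [596.7  -1. ]
140 [311.6 207.2] (44.581050872802734, 58.40934371948242) [596.5   9.9  89.3] [596.8  17.5] [612.1  19. ]
110 [358.  200.7] (44.64634323120117, 141.3009033203125) [601.6  75.1  55.4] [601.7  77.8] [603.5  76.6]
125 [353.8 200.8] (43.77070236206055, 159.33033752441406) [601.4  71.6  57.8] [601.7  77.8] [603.7  71.4]
140 [359.1 199.6] (32.11109161376953, 35.64759063720703) [601.7  77.5  50.9] [601.7  77.8] [602.1  77.9]
110 [403.8 203.9] (44.01527404785156, 148.06346130371094) [606.4 133.7  54.6] [606.6 138.2] [607.8 134.6]
125 [395.7 203.7] (43.20392608642578, 185.05111694335938) [605.5 125.5  60.2] [606.6 138.2] [607.6 124.4]
140 [405.7 203. ] (28.817930221557617, 38.70042037963867) [606.6 137.3  50.3] [606.6 138.2] [606.6 136.8]
[138 151 162 160  99  83  91 133 162 155 145 153 137 152 163]
7.4
```

View pics/w2.png

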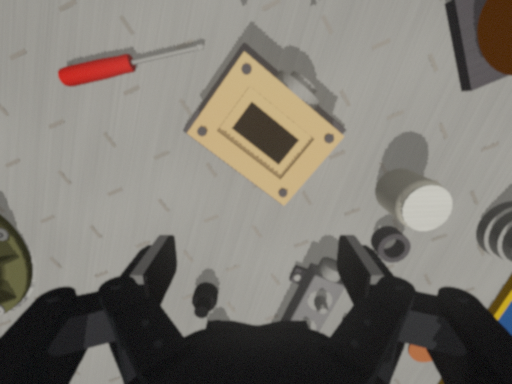

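At 140 the three clean rings triangulate to 49–51 mm, and the two opposed views agree to about 0.5 mm. In w2 the housing top runs through corners (247,52), (184,130), (285,204) and (344,130), with a dark bore at (265,133). Next, closer opposed views of the housing.

Run:
```python
from h import *
import pickle
np.set_printoptions(precision=1,suppress=True)
a=pickle.load(open("w2.pkl","rb"))
print([a.plane(p,70) for p in[(247,52),(184,130),(285,204),(344,130)]])
for i,y in enumerate((.69+np.pi,.69)):
    bot.move_to([440+(10 if i else -10),355,230],down(y));bot.dwell(.2);c=Cam("wrist");pickle.dump(c,open(f"w{3+i}.pkl","wb"))
    cen=c.proj([440,355,70]).astype(int);print(cen); x,y=np.clip(cen-110,0,None)
    cv2.imwrite(f"pics/h{i}.png",cv2.resize(c.im[y:y+220,x:x+220],None,fx=2.5,fy=2.5,interpolation=2)); print(x,y)
print(bot.read_state()["clock"])
i0=cv2.imread("pics/h0.png");i1=cv2.imread("pics/h1.png");i1=cv2.resize(i1,i0.shape[1::-1]);cv2.imwrite("pics/hh.png",cv2.resize(np.hstack([i0,i1]),(800,400)))
```

```text
[array([390.9, 450.3,  70. ]), array([340.3, 340.9,  70. ]), array([494.7, 283.8,  70. ]), array([533.8, 400.4,  70. ])]
[250 182]
140 72
[250 181]
140 71
12.2083
```

View pics/hh.png

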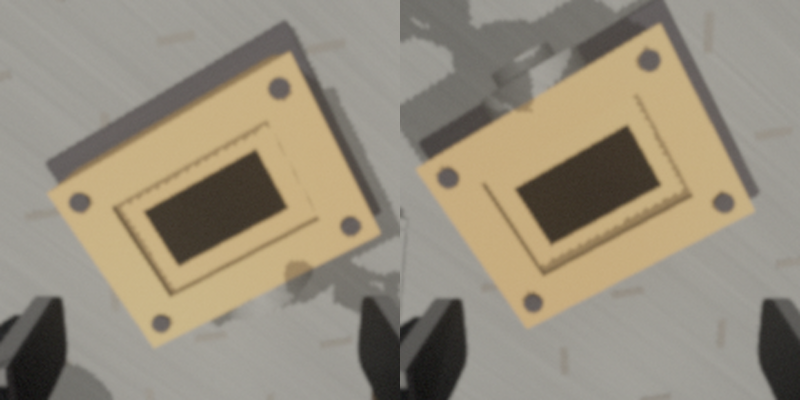

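Both crops show the recess outline around the dark bore. Left corners are (115,208), (268,122), (318,218) and (172,294); right corners are (484,183), (637,95), (692,193) and (545,272). I'll convert these along with the four screw dots.

Run:
```python
from h import *
import pickle
np.set_printoptions(precision=2,suppress=True)
rc=[[(115,208),(268,122),(318,218),(172,294)],[(84,183),(237,95),(292,193),(145,272)]]
sd=[[(79,202),(279,88),(351,226),(161,323)],[(48,178),(249,60),(324,203),(133,303)]]
S=[]
for i in(0,1):
    c=pickle.load(open(f"w{3+i}.pkl","rb")); off=np.array([140,72-i])
    def W(l,z): return np.array([c.plane(np.array(p)*.55+off,z)[:2] for p in l])
    def rep(n,P):
        d=P[1]-P[0]+P[2]-P[3]; print(n,P.mean(0),np.degrees(np.arctan2(d[1],d[0])),[np.linalg.norm(P[k]-P[k-1]) for k in range(4)])
    rep("recess rim",W(rc[i],70))
    dots=[]
    for p in sd[i]:
        p=(np.array(p)*.55+off).astype(int); q,n=blob(c,(p[0]-9,p[1]-9,p[0]+10,p[1]+10),lambda c:c.im[...,2]<150); dots.append(q)
    S.append(dots); rep("dots",np.array([c.plane(q,70)[:2] for q in dots]))
    q,n=blob(c,tuple((np.array([150,150,285,265])*.55).astype(int)+np.r_[off,off]) if i==0 else tuple((np.array([115,125,262,245])*.55).astype(int)+np.r_[off,off]),lambda c:c.im[...,2]<110); print("bore",c.plane(q,62)[:2],n)
    print("depth dot",c.dep(dots[0])[2])
c3,c4=[pickle.load(open(f"w{k}.pkl","rb")) for k in(3,4)]
# dots of view 1 rotated: match by half turn
print([tri(c3,S[0][k],c4,S[1][(k+2)%4]) for k in range(4)])
```

```text
recess rim [439.64 367.02] 159.0855012836515 [np.float64(65.17037029324283), np.float64(102.62819770392151), np.float64(65.26574913767625), np.float64(101.6849291589485)]
dots [440.66 366.49] 159.0921398639652 [np.float64(92.57887264223871), np.float64(132.93725576999623), np.float64(92.44392523175318), np.float64(132.7914398995028)]
bore [439.47 366.03] 2362
depth dot 74.49692994895327
recess rim [441.24 365.59] -20.8759102275905 [np.float64(65.64547905621036), np.float64(101.78744193102794), np.float64(65.30731727602257), np.float64(101.69914821704452)]
dots [439.7 366.1] -21.00642012565436 [np.float64(92.61855461314275), np.float64(132.7273604630182), np.float64(92.66308796433377), np.float64(132.87685674396027)]
bore [440.93 365.99] 2486
depth dot 73.73810827010237
[(array([485.34, 299.67,  72.02]), np.float64(0.21098269826628713)), (array([362.04, 346.91,  71.69]), np.float64(0.2670646447293178)), (array([394.95, 432.88,  71.35]), np.float64(0.2520564442585911)), (array([518.23, 385.6 ,  71.78]), np.float64(0.164819717730368))]
```

Recess centre is (440.2, 366.2) at −20.95°, and its heights check out. Raising the lever next.

```bash
cat >> h.py <<'E'
SP=[np.array([586.8+k*4.95,-102.5+k*60.15]) for k in range(5)]
AX=np.array([.082,.9966]); YAW=np.arctan2(AX[1],AX[0]); PIN=SP[0]-73.2*AX
def tip(a,r=72): return np.r_[PIN-r*np.cos(a)*AX,92+r*np.sin(a)]
E
python3 - <<'E'
from h import *
np.set_printoptions(precision=1,suppress=True)
print(PIN,tip(0))
a0=np.array([574.4,-247.2]); 
bot.move_to([*tip(0)[:2],200],down(YAW)); bot.move_gripper(50,25)
bot.servo_line(tip(0),speed=120); bot.move_gripper(0,25); s=bot.read_state();print(s["grip_width"],s["grip_force"],s["ft_force"])
for a in np.linspace(0,.98,9)[1:]: bot.servo_line(tip(a),speed=60)
bot.dwell(.2);s=bot.read_state();print(s["ee_pos"],s["ft_force"],s["grip_width"])
bot.move_gripper(50); p=tip(.98); bot.servo_line([p[0],p[1],235],speed=150)
c=Cam("wrist","lev"); s=Cam("scene","s1"); print(bot.read_state()["clock"])
cv2.imwrite("pics/lev2.png",np.hstack([cv2.resize(c.im,(400,300)),cv2.resize(s.im[120:300,100:340],(400,300))]))
E
```

```text
[ 580.8 -175.5] [ 574.9 -247.2   92. ]
19.76191059382035 29.21833634376526 [-0.5  0.3  3.1]
[ 577.5 -215.7  151.8] [ 2.7 -2.3  0.8] 19.739747541853585
20.075
```

View pics/lev2.png

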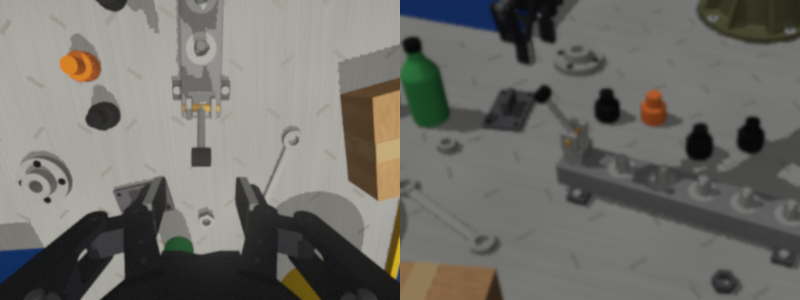

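The lever is up: grip at (201,156) in the left crop and (543,92) in the right. No further caps are visible. Now the first cap.

```bash
cat >> h.py <<'E'
def findcap(xy):
    c=Cam("wrist"); H=height(c); p=c.proj([*xy,52]).astype(int); r=55
    bx=(max(p[0]-r,0),max(p[1]-r,0),min(p[0]+r,512),min(p[1]+r,384))
    q,n=blob(c,bx,lambda c:(H>46)&(H<58)&dark(c)); return c.plane(q,52)[:2],n,float(np.median(H[int(q[1])-2:int(q[1])+3,int(q[0])-2:int(q[0])+3]))
def hover(xy,z,yaw=YAW): bot.move_to([*xy,z],down(yaw))
def pick(xy):
    hover(xy,190); bot.move_gripper(56,60); bot.dwell(.1)
    P,n,h=findcap(xy); print("cap at",P,n,h)
    assert n>150 and 48<h<57 and np.linalg.norm(P-xy)<60
    if np.linalg.norm(P-xy)>12: hover(P,190); bot.dwell(.1); P,n,h=findcap(P); print("again",P,n,h)
    bot.servo_line([*P,51],down(YAW),speed=140); bot.move_gripper(0,60)
    s=bot.read_state(); print("grip",s["grip_width"],s["ee_pos"]); assert 20<s["grip_width"]<28
    bot.servo_line([*P,165],speed=180)
def press(k):
    bot.move_to([*SP[k],160],down(YAW)); bot.servo_line([*SP[k],128],speed=120); bot.dwell(.15)
    f0=np.array(bot.read_state()["ft_force"])
    hit=bot.servo_line([*SP[k],98.5],speed=25,until_force=30); bot.dwell(.1)
    s=bot.read_state(); print("pressed",hit,s["ee_pos"],np.array(s["ft_force"])-f0,s["grip_width"])
    bot.move_gripper(50); bot.servo_line([*SP[k],165],speed=180)
E
python3 - <<'E'
from h import *
np.set_printoptions(precision=1,suppress=True)
pick(np.array([425.8,-181.8])); press(2)
bot.servo_line([SP[2][0]-90,SP[2][1],190]);c=Cam("wrist","p1"); print(bot.read_state()["clock"])
H=height(c)
p=c.proj([*SP[2],102]).astype(int);q,n=blob(c,(p[0]-40,p[1]-40,p[0]+40,p[1]+40),lambda c:(H>92)&(H<115)&dark(c));print(q,n,c.plane(q,102),np.median(H[int(q[1])-3:int(q[1])+3,int(q[0])-3:int(q[0])+3]))
E
```

```text
cap at [ 425.1 -179. ] 215 52.86339350809391
grip 21.814606666590873 [ 425.3 -179.2   51.5]
pressed True [597.3  19.9 101.6] [-2.   6.7  8.6] 22.182470289161856
27.925
[364.2 187.6] 724 [593.8  19.  102. ] 103.14581271002012
```

View pics/p1.png

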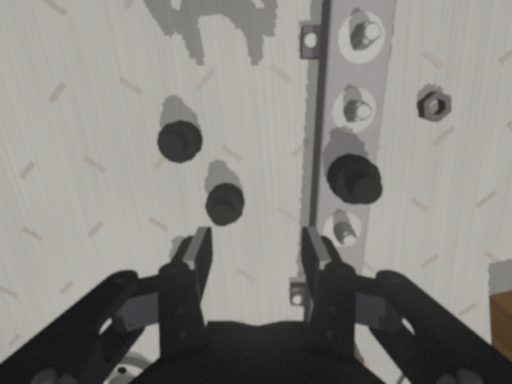

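The cap sits on spigot2 at (358,180), with caps A and B at (181,140) and (226,200). Its height (about 102–103) says it is home, but the pick estimate was biased about 2.5 mm along the row. I'll check the stem mask before the next one.

Run:
```python
from h import *
np.set_printoptions(precision=1,suppress=True)
xy=np.array([468,-16.1])
hover(xy,190);bot.dwell(.1);c=Cam("wrist");H=height(c);p=c.proj([*xy,52]).astype(int);print(p)
for t in(40,60,80,100,255):
  for lo in(44,48):
    q,n=blob(c,(p[0]-45,p[1]-45,p[0]+45,p[1]+45),lambda c:(H>lo)&(H<58)&(c.im.max(2)<t));print(t,lo,q,n,c.plane(q,52)[:2])
y,x=p[1],p[0]
h0=H[y-45:y+45,x-45:x+45]
v=np.uint8(np.clip(h0*4,0,255));cv2.imwrite("pics/dbg.png",cv2.resize(np.hstack([c.im[y-45:y+45,x-45:x+45],cv2.applyColorMap(v,2)]),None,fx=4,fy=4,interpolation=0));print(bot.read_state()["clock"])
```

```text
[256 180]Traceback (most recent call last):
  File "<stdin>", line 7, in <module>
  File "h.py", line 33, in blob
    n,l,s,ce=cv2.connectedComponentsWithStats(m); i=1+np.argmax(s[1:,4]); return ce[i]+[x0,y0],s[i,4]
                                                      ~~~~~~~~~^^^^^^^^^
    return _wrapfunc(a, 'argmax', axis=axis, out=out, **kwds)
    return bound(*args, **kwds)
ValueError: attempt to get argmax of an empty sequence
```

Run:
```python
from h import *
np.set_printoptions(precision=1,suppress=True)
xy=np.array([468,-16.1])
c=Cam("wrist");H=height(c);p=c.proj([*xy,52]).astype(int)
y,x=p[1],p[0]
h0=H[y-45:y+45,x-45:x+45]
v=np.uint8(np.clip(h0*4,0,255));cv2.imwrite("pics/dbg.png",cv2.resize(np.hstack([c.im[y-45:y+45,x-45:x+45],cv2.applyColorMap(v,2)]),None,fx=4,fy=4,interpolation=0))
for t in(60,80,100,255):
  for lo in(44,49):
   try:
    q,n=blob(c,(p[0]-45,p[1]-45,p[0]+45,p[1]+45),lambda c:(H>lo)&(H<58)&(c.im.max(2)<t));print(t,lo,q,n,c.plane(q,52)[:2])
   except ValueError: print(t,lo,"none")
```

```text
60 44 [255.8 170.2] 44 [468.3  -5.4]
60 49 [250.2 170.8] 12 [462.9  -5.5]
80 44 [256.  179.7] 475 [467.7 -15. ]
80 49 [256.  180.1] 453 [467.6 -15.5]
100 44 [256.  179.9] 483 [467.7 -15.2]
100 49 [256.  180.3] 461 [467.6 -15.7]
255 44 [256.  179.9] 484 [467.7 -15.2]
255 49 [256.  180.4] 462 [467.6 -15.7]
```

View pics/dbg.png

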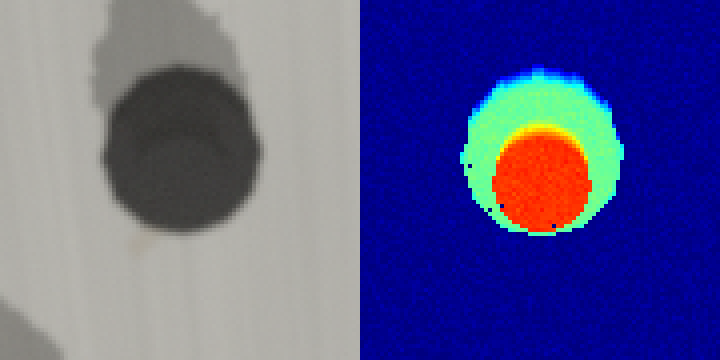

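The crop shows the skirt clearly, and the stem top blob centres at (256,180). The brightness threshold was clipping it, so I'll raise it and continue with the other two caps.

```bash
sed -i 's/max(2)<60/max(2)<100/; s/(H>46)&(H<58)/(H>49)\&(H<58)/' h.py
python3 - <<'E'
from h import *
np.set_printoptions(precision=1,suppress=True)
pick(np.array([467.6,-15.6])); press(3); print(bot.read_state()["clock"])
pick(np.array([428.7,57.5])); press(4); print(bot.read_state()["clock"])
bot.move_to([520,60,230],down(0));bot.dwell(.1);c=Cam("wrist","p2");H=height(c)
for k in(2,3,4):
    p=c.proj([*SP[k],102]).astype(int);q,n=blob(c,(p[0]-35,p[1]-35,p[0]+35,p[1]+35),lambda c:(H>98)&(H<115)&dark(c));print(k,SP[k],n,c.plane(q,102)[:2],np.median(H[int(q[1])-3:int(q[1])+4,int(q[0])-3:int(q[0])+4]))
t=Cam("top","t2");cv2.imwrite("pics/t2.png",t.im)
E
```

```text
cap at [467.6 -15.8] 457 52.52795095428928
grip 22.09869546597801 [467.9 -15.8  51.5]
pressed True [602.   77.7 101.5] [-3.3 -0.9  9.1] 22.00238014223357
34.7417
cap at [428.   58.7] 466 52.79257885829708
grip 21.614372789448268 [428.2  58.7  51.5]
pressed True [606.9 137.8 101.5] [-3.5 -2.5  8.5] 21.717012522962595
41.625
2 [596.7  17.8] 642 [596.2  17. ] 103.12451954854274
3 [601.6  77.9] 637 [601.4  77.4] 102.9936711071278
4 [606.6 138.1] 685 [606.2 137.1] 102.5998606417509
```

View pics/t2.png

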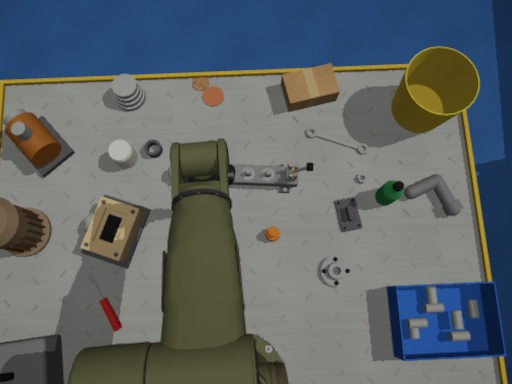

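View pics/p2.png

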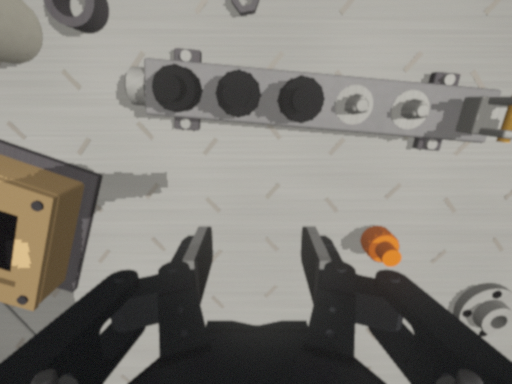

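All three caps are on spigots at (176,88), (238,93) and (301,99) in p2, with stem tops level at about 102.6–103.1. The top view shows no further caps, and the cover is still at (347,213). Cover next.

```bash
cat >> h.py <<'E'
def findcover(xy,z=0):
    "bar top by height, its direction from the plate outline; world mm"
    c=Cam("wrist"); H=height(c); p=c.proj([*xy,z+36]).astype(int); r=95
    x0,y0=np.maximum(p-r,0); sl=np.s_[y0:p[1]+r,x0:p[0]+r]
    dk=c.im.max(2)<110
    def rect(lo,hi,zz):
        m=((H>z+lo)&(H<z+hi)&dk)[sl].astype(np.uint8); m=cv2.morphologyEx(m,cv2.MORPH_OPEN,np.ones((3,3)))
        k=max(cv2.findContours(m,0,1)[0],key=cv2.contourArea).reshape(-1,2)
        W=np.array([c.plane(q+[x0,y0],z+zz)[:2] for q in k],np.float32)
        (cx,cy),(w,h),a=cv2.minAreaRect(W); 
        if w<h: a+=90;w,h=h,w
        return np.array([cx,cy]),(w,h),(a+90)%180-90
    return rect(31,42,36),rect(4,42,8),c
E
python3 - <<'E'
from h import *
np.set_printoptions(precision=1,suppress=True)
hover([467,-334],220,YAW-.4);bot.dwell(.1)
b,p,c=findcover([467,-334]);print(b,p,bot.read_state()["clock"],bot.read_state()["joint_positions"])
x,y=c.proj([467,-334,20]).astype(int)-90;x,y=max(x,0),max(y,0)
cv2.imwrite("pics/cv.png",cv2.resize(c.im[y:y+180,x:x+180],None,fx=3,fy=3));print(x,y)
E
```

```text
(array([ 461. , -344.7]), (43.72358703613281, 14.415631294250488), 9.184139251708984) (array([ 460.9, -345.1]), (96.87549591064453, 64.31780242919922), 9.063488960266113) 44.8167 [-0.7  0.4  1.5  0.   1.3 -0.2]
166 76
```

View pics/cv.png

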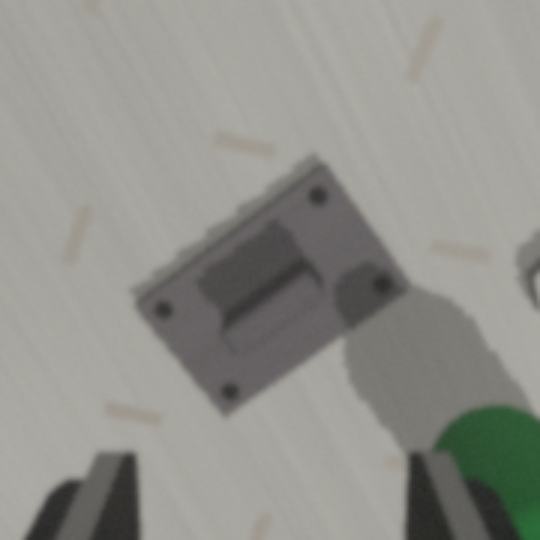

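The crop shows the cover whole and lying flat, with its bar at about (270,310). It measures 97×64 mm at 9.1°, with the bar 44×14 mm. The bottle lies to the lower right. Picking and placing the cover now.

Run:
```python
from h import *
np.set_printoptions(precision=1,suppress=True)
t=Cam("top");B=t.plane((389,196),0)[:2];print("bottle",B)
P=np.array([461.,-344.9]);ya=np.radians(9.1)
cam=P+74*np.array([np.cos(ya),np.sin(ya)]);print(np.linalg.norm(cam-B),np.linalg.norm(P-B))
assert np.linalg.norm(cam-B)>85 and np.linalg.norm(P-B)>95
hover(P,200,ya);bot.move_gripper(45,80);bot.dwell(.1)
b,p,_=findcover(P);print(b,p)
Q=(b[0]+p[0])/2 if np.linalg.norm(b[0]-p[0])<3 else b[0]
bot.servo_line([*Q,31],down(np.radians(b[2])),speed=140);bot.move_gripper(0,80)
s=bot.read_state();print("grip",s["grip_width"],s["ee_pos"]);assert 11<s["grip_width"]<17
bot.servo_line([*Q,200],speed=150)
bot.move_to([440.2,366.25,180],down(np.radians(159.05)));bot.dwell(.2)
c=Cam("wrist","pl");s=bot.read_state();print(s["clock"],s["ee_pos"],s["ft_force"],s["grip_width"])
```

```text
bottle [ 514.8 -478.6]
146.62916905350113 144.09353359276523
(array([ 461.8, -345.1]), (43.37747573852539, 13.84756851196289), 9.463651657104492) (array([ 462.1, -345.1]), (96.4255599975586, 63.128292083740234), 8.526440620422363)
grip 12.34558033585665 [ 462.2 -345.4   31.7]
51.9167 [440.4 366.  180. ] [-0.9 -0.2 -2.6] 12.503952543489318
```

View pics/pl.png

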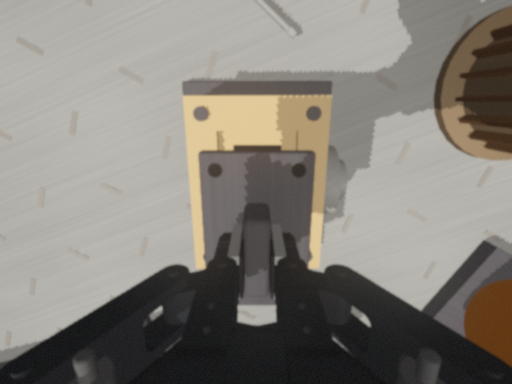

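The cover hangs square in the jaws, with its front corners at (199,152) and (315,152). I'll check its offset in hand from those, then lower.

Run:
```python
from h import *
np.set_printoptions(precision=2,suppress=True)
c=Cam("wrist");s=bot.read_state();T=rot(s["tool_rot"]);e=np.array(s["ee_pos"])
H=height(c);g=(H>151)&(H<162)&dark(c)
for y in (158,175,195): x=np.where(g[y,180:340])[0]+180; print(y,x.min(),x.max(),[(T.T@(c.plane((v,y),156.3)-e))[:2] for v in(x.min()-.5,x.max()+.5)])
col=np.where(g[120:200,225])[0]+120;print("front",col.min(),(T.T@(c.plane((225,col.min()-.5),156.3)-e))[:2])
```

```text
158 250 313 [array([46.12, -4.43]), array([46.07, 30.44])]
175 210 312 [array([ 36.57, -26.72]), array([36.5 , 30.46])]
195 247 311 [array([24.8 , -6.32]), array([24.76, 30.59])]Traceback (most recent call last):
  File "<stdin>", line 6, in <module>
    return umr_minimum(a, axis, None, out, keepdims, initial, where)
ValueError: zero-size array to reduction operation minimum which has no identity
```

Run:
```python
from h import *
np.set_printoptions(precision=2,suppress=True)
c=Cam("wrist");s=bot.read_state();T=rot(s["tool_rot"]);e=np.array(s["ee_pos"])
H=height(c);g=(H>149)&(H<164)
for y in (158,175,195): x=np.where(g[y,180:340])[0]+180; print(y,x.min(),x.max(),[(T.T@(c.plane((v,y),156.3)-e))[:2] for v in(x.min()-.5,x.max()+.5)])
for u in(225,290): col=np.where(g[120:200,u])[0]+120;print("front",col.min(),(T.T@(c.plane((u,col.min()-.5),156.3)-e))[:2], np.median(H[col,u]))
```

```text
158 199 315 [array([ 46.19, -32.21]), array([46.1 , 31.54])]
175 200 313 [array([ 36.61, -32.26]), array([36.52, 31.02])]
195 201 312 [array([ 24.88, -32.43]), array([24.78, 31.15])]
front 150 [ 50.82 -17.61] 157.19328358537626
front 150 [50.77 17.48] 157.13387166472032
```

Run:
```python
from h import *
np.set_printoptions(precision=2,suppress=True)
T=rot(down(np.radians(159.05)));G=np.array([440.2,366.25])-(T@np.array([.5,-.4,0]))[:2]
bot.servo_line([*G,108],down(np.radians(159.05)),speed=80);bot.dwell(.2)
hit=bot.servo_line([*G,92.3],speed=20,until_force=10);s=bot.read_state();print(hit,s["ee_pos"],s["ft_force"])
bot.move_gripper(40);bot.servo_line([*G,230],speed=150);bot.dwell(.1)
b,p,c=findcover(G,62);print(b,p);cv2.imwrite("pics/pl2.png",c.im)
H=height(c)
Tr=R.from_euler('z',-20.95,degrees=True).as_matrix()
for u,v in[(44,0),(-44,0),(0,25),(0,-25),(40,25),(-40,-25),(68,0),(-68,0),(0,50),(0,-50)]:
    q=c.proj(np.array([440.2,366.25,70])+Tr@[u,v,0]).astype(int); print((u,v),np.median(H[q[1]-2:q[1]+3,q[0]-2:q[0]+3]))
print(bot.read_state()["clock"])
```

```text
True [440.71 366.37  93.72] [-1.26 -0.38  6.52]
(array([440.06, 365.95]), (43.267948150634766, 13.787650108337402), -20.98230743408203) (array([440.9 , 366.41]), (96.72280883789062, 58.89955139160156), -21.154998779296875)
(44, 0) 71.03852568865017
(-44, 0) 70.60878236919132
(0, 25) 70.87375509518671
(0, -25) 71.06849578200155
(40, 25) 71.21623221875626
(-40, -25) 70.98225548309364
(68, 0) 70.9694273959521
(-68, 0) 70.85851275144984
(0, 50) 71.04062883014626
(0, -50) 70.96905018589814
55.5417
```

View pics/pl2.png

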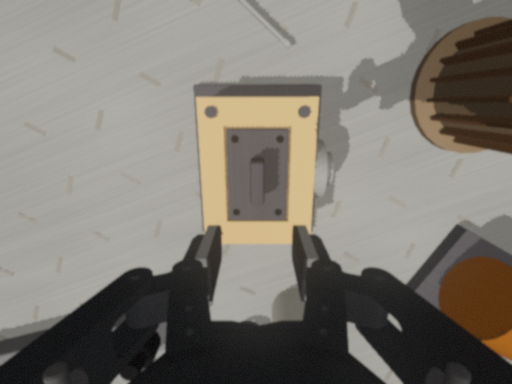

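The cover is flush and square: plate and rim are at the same height within 0.5 mm, at (258,175). I'll re-check the caps on the way, then lower the lever.

Run:
```python
from h import *
np.set_printoptions(precision=1,suppress=True)
bot.move_to([520,20,240],down(0));bot.dwell(.1);c=Cam("wrist");H=height(c)
for k in range(5):
    q=c.proj([*SP[k],102]).astype(int);print(k,np.median(H[q[1]-2:q[1]+3,q[0]-2:q[0]+3]),end=" ")
q=[c.proj([*p,1]) for p in([425.8,-181.8],)]
print("dark tall on bench", ((H>40)&(H<60)&dark(c))[150:300,:].sum())
for k in(2,3,4):
    q=c.proj([*SP[k],102]).astype(int);h=np.median(H[q[1]-2:q[1]+3,q[0]-2:q[0]+3]); assert 101<h<104
p=tip(.95)
bot.move_to([*p[:2],235],down(YAW));bot.move_gripper(50,25);bot.dwell(.1)
c=Cam("wrist");q=c.proj(p).astype(int);bb,n=blob(c,(q[0]-30,q[1]-30,q[0]+30,q[1]+30),lambda c:(height(c)>135)&(height(c)<175)&dark(c));print("tip",p,c.plane(bb,157),n)
bot.servo_line(p,speed=120);bot.move_gripper(0,25);print(bot.read_state()["grip_width"])
for a in np.linspace(.95,-.03,9)[1:]: bot.servo_line(tip(a),speed=60)
bot.dwell(.2);s=bot.read_state();print(s["ee_pos"],s["ft_force"])
bot.move_gripper(50);bot.servo_line([*tip(0)[:2],220],speed=150);bot.dwell(.2)
c=Cam("wrist","end");H=height(c)
for r in(20,40,60,72):
    q=c.proj(tip(0,r)).astype(int);print(r,H[q[1]-1:q[1]+2,q[0]-1:q[0]+2].max())
print(bot.read_state()["clock"])
```

```text
0 50.86993450108628 1 74.37550687298983 2 102.96516662457162 3 102.46619481843578 4 102.88096660235539 dark tall on bench 894
tip [ 577.4 -217.2  150.6] [ 577.  -213.9  157. ] 566
19.901907893497746
[ 574.9 -247.2   89.8] [ 2.3 -4.  -0.2]
20 98.72656790329222
40 98.94764645480359
60 99.38353904037785
72 104.13653444683217
65.0583
```

View pics/end.png

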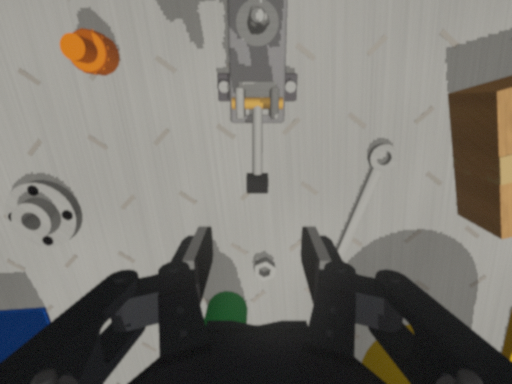

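The lever reads level to within about 0.015 rad (grip at (257,183)). I'll press gently on the grip to be sure, and locate the "dark tall" pixels I flagged.

Run:
```python
from h import *
np.set_printoptions(precision=1,suppress=True)
bot.move_gripper(0,30);p=tip(0)
bot.servo_line([*p[:2],132],speed=120);bot.dwell(.1)
print(bot.servo_line([*p[:2],114],speed=20,until_force=8),bot.read_state()["ee_pos"],bot.read_state()["ft_force"])
bot.servo_line([*p[:2],220],speed=150);bot.dwell(.2)
c=Cam("wrist");H=height(c)
for r in(20,40,60,72):
    q=c.proj(tip(0,r)).astype(int);print(r,H[q[1]-1:q[1]+2,q[0]-1:q[0]+2].max())
bot.move_gripper(60);bot.move_to([520,20,240],down(0));bot.dwell(.1);c=Cam("wrist");H=height(c)
n,l,s,ce=cv2.connectedComponentsWithStats(((H>40)&(H<60)&dark(c)).astype(np.uint8))
for i in range(1,n):
    if s[i,4]>40: print(s[i],c.plane(ce[i],50))
print([np.median(H[q[1]-2:q[1]+3,q[0]-2:q[0]+3]) for q in[c.proj([*SP[k],102]).astype(int) for k in(2,3,4)]],bot.read_state()["clock"])
```

```text
True [ 575.  -247.3  120.8] [-2.4  0.3  7.5]
20 98.49724558635842
40 99.56064643195282
60 98.17468650550845
72 102.94149337083806
[153  71  14  38  77] [604.2 121.   50. ]
[412  98  12  34 143] [ 580.7 -158.3   50. ]
[379 135  25   4  42] [ 556.4 -133.4   50. ]
[ 26 188  18  66 574] [460.6 293.5  50. ]
[ 17 257  16  39 328] [374.1 327.3  50. ]
[np.float64(103.04783529304063), np.float64(102.44856814384877), np.float64(103.06947084821229)] 70.6833
```

Run:
```python
from h import *
t=Cam("top");b=t.proj([440.2,366.25,98]);q=b.astype(int);print(height(t)[q[1]-3:q[1]+4,q[0]-3:q[0]+4].max(),t.im[q[1],q[0]])
k=t.proj([468,-345,0]).astype(int);print(t.im[k[1],k[0]])
print(bot.finish_job())
```

```text
103.2046037389241 [60 58 59]
[133 138 136]
the job is handed in; nothing more can be done
None
```

The job is handed in at about 71 s on the robot's clock: I raised the vent lever first, pressed the three caps present home on spigots 2, 3 and 4, laid the cover flush and square in the recess, then lowered the lever fully, and moved nothing else.

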